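# Fill the ware crate and hold its sprung gate open

## Task

Stand the tumbler and the bud vase upright on the board inside the ware crate, beside the bowl already there. Then squeeze the lock pad in against the gate's top rail, squeeze the two latch plates together to draw the bolt, and swing the sprung gate out past its detent. Finish still holding the gate wide open, about square to the crate, so that the loaded board can be drawn out; leave the other things on the bench alone.

Things in the scene. Friction and masses are not known exactly. Their poses are not given: they have to be found in the camera images.
- crate: Plywood ware crate, fixed, open on top, outside 274 x 274 mm, turned about the vertical. Origin under its centre, at bench height. Walls 12 mm thick, 120 mm high on its +y, +x and -x sides; the steel gate closes its -y side. Clear inside: x and y -125 to 125 mm. A ware board (236 x 214 mm, top 24 mm above the bench) lies in it. Steel posts 20 mm square, 128 mm high, at the gate's two ends.
- crate_board (a point): Centre of the top face of the ware board in the crate, 24 mm above the bench; axes as the crate's.
- gate: Barred steel gate. Origin on its upright hinge axis at bench height, at crate x +130, y -140 mm. Shut, its axes match the crate's; it runs 262 mm along its own -x. Top rail 24 mm thick (y -12 to 12), 28 high, top 128 mm above the bench. Swings outward, counter-clockwise from above. Spring-shut: 0.24 Nm shut, 0.75 at the stop; a detent at 0.3 to 0.7 rad adds 1 Nm; let go, it falls back to it.
- gate_swing (a joint): Gate angle in rad: 0 shut, pi/2 square to the crate, stop at 1.75.
- gate_hinge (a point): Point on the gate's hinge axis, level with the top of its top rail (128 mm above the bench); axes as the gate's.
- lock_pad (a point): Lock pad: steel, 30 mm wide, 22 high, on the outer (-y) face of the gate's top rail, 85 mm from the hinge. This point: centre of its outer face, 114 mm above the bench, 24 mm from the rail's mid-plane when out, 15 when in. Squeeze it by pinching pad and rail from above, one finger outside, one inside the crate. While out it blocks the latch bolt.
- lock_slide (a joint): Lock pad travel in m: 0 out (locked), 0.009 fully in (unlocked). Takes about 5 N; stays in when let go.
- latch_fixed_plate (a point): Top centre of the fixed latch plate: upright steel finger plate, 6 mm thick along the rail, 24 mm across it, standing 35 mm up from the top rail (top 163 mm above the bench), 163 mm from the hinge. Axes as the gate's.
- latch_moving_plate (a point): Top centre of the moving latch plate, sized as the fixed one, 209 mm from the hinge, carried by the bolt. Squeezing both plates together along the rail (52 mm over both when shut, 37 squeezed) draws the bolt out of its keeper; keep squeezing while the gate leaves the keeper.
- latch_slide (a joint): Bolt travel in m: 0 shot, 0.015 fully drawn; the gate is free beyond 0.011. A spring of 4 to 7 N shoots it again when let go.
- tumbler: Terracotta tumbler, open on top, 85 mm high, 62 mm across at the rim and about 20 percent narrower at the foot, wall 5 mm, 0.14 to 0.28 kg, standing on the bench. Origin: centre of its underside, z up.
- vase: Terracotta bud vase, 122 mm high, solid; belly 62 mm across at 30 mm up, straight neck 26 mm across between 78 and 118 mm up, lip 29 mm across at the top; 0.18 to 0.36 kg, standing on the bench. Origin: centre of its underside, z up.
- bowl: Small terracotta bowl, 92 mm across, 42 mm high, already on the board in the crate, in the corner at crate +x +y. To be left standing there.
- brush: Brush lying on the bench. Bystander.
- jar: Lidded jar, 68 mm across, 85 mm high, standing on the bench. Bystander.
- arch: Low handbuilt clay form, about 160 mm long and 80 mm high, on the bench. Bystander.

How it is judged:
By the outcome, as a careful person would: the job done as asked, in the order asked, and still so for the second after the job is handed in, while the arm keeps its last pose, push and grip.
It also fails if it takes over 72 s, if anything falls off the work surface, if the arm or the gripper's body presses on something with over 40 N, if the wrist force passes 120 N, or if a joint passes its speed limit or range.

## Robot

A 6-joint arm with a two-finger parallel gripper is mounted at the origin on the work surface. World frame = base frame: x ahead of the robot, y to its left, z up, the work surface at z = 0. Lengths are in m, angles in degrees, forces in N, time in s.
With the tool pointing down it reaches from about 0.375 to 0.9 m from the base axis. Payload 3.1 kg.
Tool frame: the origin (TCP) lies midway between the tips of the shut fingers; the grasp point (between the pads) lies 19 mm behind it; z points along the fingers, y is the line along which they close (so a half turn about z gives the same grasp; the last joint's range is limited). The gripper opens to 87 mm and grips with 3 to 60 N. Pads are 19 mm wide; open, the fingers measure 117 mm over their backs; the gripper's body (75 mm by 190 mm) begins 51 mm behind the grasp point.
Start: joints at [-78.524, 30.224, 82.088, -0, 67.689, -10.227], TCP at [0.231, -0.581, 0.223] pointing down, gripper open.
Joint ranges: [-176.69, 176.69], [-43.24, 126.21], [12.49, 139.97], [-82, 262], [0, 151.66], [-163.58, 163.58]. Speed limits (degrees/s): [159.86, 159.86, 180, 180, 180, 180].

## Interface

Orientations are given as a 3x3 rotation matrix whose columns are the frame's x, y, z axes.
In Python, from rig import bot gives the robot as it stands.
- The arm moves only by the tool shift_gripper, called after ">>>" as name(argument=value, ...) on one line, values as JSON. Schema: {"type":"object","properties":{"moves":{"type":"string"},"only":{"type":"string"},"quiet":{"type":"boolean"},"lines":{"type":"string"}},"required":["moves"],"additionalProperties":false}. moves is a string of 1 to 20 rows, parted by a bar, with the numbers parted by commas; each row has 7 numbers: dx, dy, dz in shares of 0.8 m (1.0 is 0.8 m), then a rotation vector rx, ry, rz in a scale on which 1.0 is pi rad, then the opening from 0.0 (shut) to 1.0 (fully open); each row is the pose to reach, as a shift and turn from the pose commanded when the call began, along the tool's axes at that moment; what a row does not reach only later rows make up. A row lasts 1/10 s, in which the tool goes at most 0.05 m and 8.59 degrees, less where a joint would pass 70% of its speed; a pose out of reach is approached as far as the arm can. The fingers move at their own pace and stop on an object; the grip force is fixed at half the most. Time passes only in rows, so rows that do not move let the fingers close. The tool returns the time, the measured TCP pose, the force, the opening and the grip force at its end. only (a regular expression) keeps the lines of the reply that match it, lines (a string "A,B") keeps lines A to B, and quiet returns only ok. No shift or turn number may pass 1 either way. Input that does not fit is refused with a message, and nothing moves.
- bot.read_state(): the state, without advancing time (a new reading comes with each control period).
- bot.capture(name): name is "scene" or "top"; returns a dict with "color" (384x512x3 uint8, red, green, blue), "K" (3x3 intrinsics, pixels), "view" (4x4, takes a point from world to camera coordinates). Camera axes: x right, y up, looking along -z (the intrinsics and any distortion apply to the point x, -y, -z); pixel columns grow to the right and rows downward; lengths in m; the calibration is good to about 2 mm. A picture is of the moment at which its call begins. There is no depth.
- bot.hand_in(): hands the job in; it is judged then, once.
The state is a dict: "time_s": time; "joint_positions": joint angles; "qvel": joint speeds; "tau": joint torques, N m; "position": TCP position; "tcp_rot": TCP orientation; "force": force on the tool from outside, world axes, zero at the start; "moment": the same for the moment, N m; "opening": opening from 0.0 (shut) to 1.0 (fully open); "grasp_force": force on a finger pad.
Only numpy, scipy, OpenCV 4.12 (cv2) and the standard library are available. Lean on these libraries where they do the work, as an engineer would, in place of code of your own. Each camera call takes 0.05 s, during which the arm holds its last target. There are 200 camera calls.

## Working session

There is one attempt and no reset: what is moved stays moved. The work goes in short steps, Python scripts to look and compute and a tool call to move; the robot and the scene stay as the last step left them, time stands still between calls to the robot, and variables do not carry over. Pictures are saved under pics/ and viewed, at most 10 in all, crops included, and the job is handed in when it is done.

```bash
ls; mkdir -p pics
```

Create h.py:
```python
import numpy as np, cv2
from rig import bot
def ray(c,u,v):
    K,V=c["K"],np.array(c["view"]); d=np.linalg.inv(K)@[u,v,1]; d=np.array([d[0],-d[1],-d[2]])
    R=V[:3,:3]; return -R.T@V[:3,3], R.T@d
def onplane(c,u,v,z):
    o,d=ray(c,u,v); return o+d*(z-o[2])/d[2]
def proj(c,p):
    V=np.array(c["view"]); q=V[:3,:3]@p+V[:3,3]; q=np.array([q[0],-q[1],-q[2]]); q=np.array(c["K"])@q; return q[:2]/q[2]
```

Run:
```python
from h import *
for n in("scene","top"):
    c=bot.capture(n); print(n,c.keys(),c["K"],np.round(c["view"],3)); np.savez(f"{n}0.npz",color=c["color"],K=c["K"],view=c["view"])
    cv2.imwrite(f"pics/{n}0.png",cv2.resize(c["color"][:,:,::-1],(800,600),interpolation=cv2.INTER_CUBIC))
print(bot.read_state())
```

```text
pics
rig.py
scene dict_keys(['color', 'K', 'view']) [[425.57631485   0.         258.28824885]
 [  0.         425.57631485 195.24602968]
 [  0.           0.           1.        ]] [[-0.528  0.849  0.009  0.278]
 [-0.618 -0.392  0.682  0.316]
 [ 0.583  0.355  0.731 -1.791]
 [ 0.     0.     0.     1.   ]]
top dict_keys(['color', 'K', 'view']) [[459.47723987   0.         257.0682677 ]
 [  0.         459.47723987 191.80028933]
 [  0.           0.           1.        ]] [[-0.015 -1.    -0.004  0.051]
 [ 0.997 -0.016  0.08  -0.614]
 [-0.08  -0.003  0.997 -1.721]
 [ 0.     0.     0.     1.   ]]
{'time_s': 0.1, 'joint_positions': array([-7.85253854e+01,  3.02743608e+01,  8.21479348e+01, -1.26883141e-03,
        6.76913329e+01, -1.02262513e+01]), 'qvel': array([ 0.03431322, -0.17234386, -0.2792038 ,  0.11074103, -0.09077452,
        0.07742224]), 'tau': array([ 1.21095019e-05, -4.40986204e+01, -1.77151161e+01,  6.33723778e-02,
        5.33994043e-02, -5.25139501e-05]), 'position': array([ 0.23099913, -0.58003429,  0.22166793]), 'tcp_rot': array([[ 9.29123937e-01,  3.69768223e-01, -4.14601730e-04],
       [ 3.69768306e-01, -9.29121972e-01,  1.93947632e-03],
       [ 3.31941135e-04, -1.95532045e-03, -9.99998033e-01]]), 'force': array([-0.26222241, -0.20042941,  1.00269646]), 'moment': array([-0.04808166, -0.04859943, -0.02394417]), 'grasp_force': 0.0, 'opening': 0.9998730949477121}
```

View pics/scene0.png

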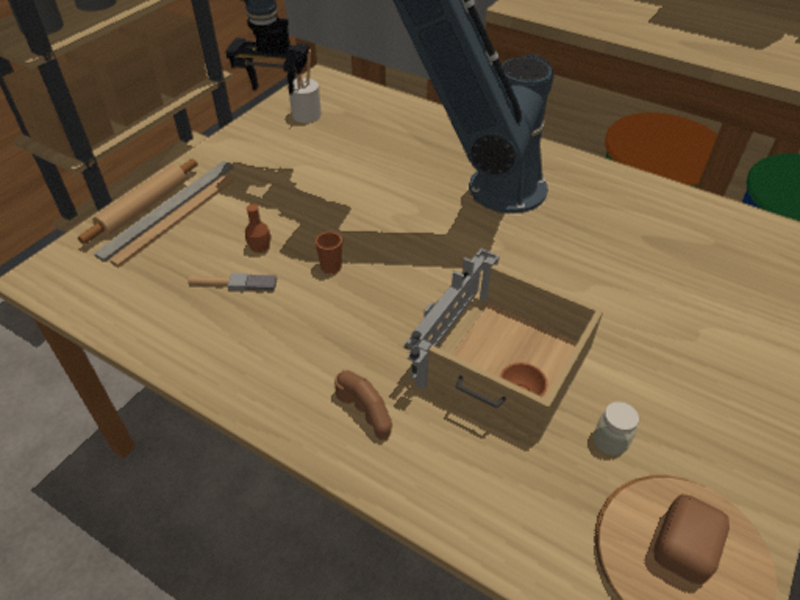

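View pics/top0.png

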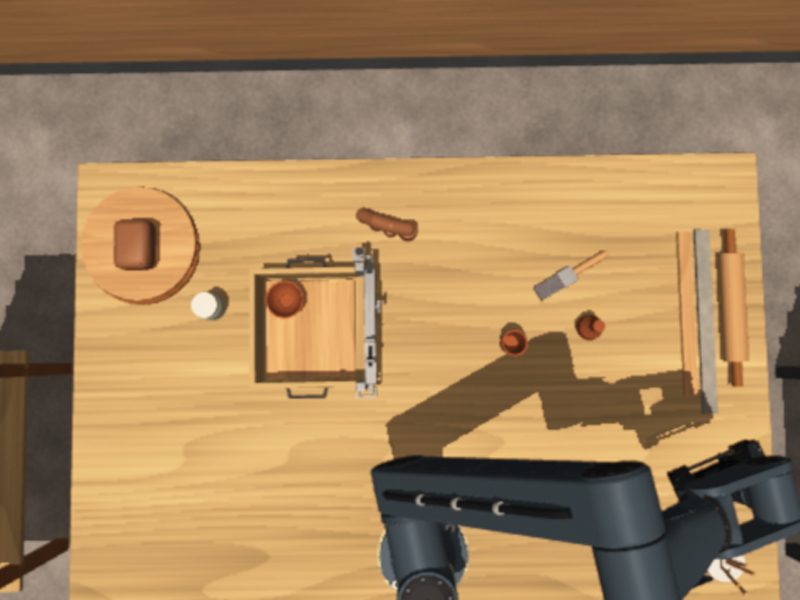

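The views show the crate (top view, 800-px scale, at 250–385, 245–395) with the gate on the right. The tumbler is at about (513,341), the vase at (592,325), the bowl at (286,298) and the arch at (387,223).

Run:
```python
from h import *
C={n:dict(np.load(n+"0.npz")) for n in("scene","top")}
for n,c in C.items():
    hsv=cv2.cvtColor(c["color"],cv2.COLOR_RGB2HSV)
    m=((hsv[...,0]<10)|(hsv[...,0]>174))&(hsv[...,1]>125)&(hsv[...,2]>40)
    N,l,s,ce=cv2.connectedComponentsWithStats(m.astype(np.uint8))
    for i in range(1,N):
        if s[i,4]>40: print(n,s[i],ce[i].round(1),onplane(c,*ce[i],0.06).round(3))
a=C["top"]["color"][150:262,150:260]; b=C["scene"]["color"][150:290,250:395]
a=cv2.resize(a,None,fx=3.6,fy=3.6,interpolation=cv2.INTER_CUBIC); b=cv2.resize(b,None,fx=2.75,fy=2.75,interpolation=cv2.INTER_CUBIC)
im=np.zeros((410,800,3),np.uint8); im[:a.shape[0],:396]=a; im[:b.shape[0],400:400+b.shape[1]]=b[:, :400]
cv2.imwrite("pics/crop1.png",im[:,:,::-1])
```

```text
top [171 181  23  22 388] [181.7 191.2] [0.618 0.322 0.06 ]
top [370 203  16  14 166] [376.9 209.1] [ 0.54  -0.402  0.06 ]
top [321 212  16  15 185] [328.5 219. ] [ 0.506 -0.221  0.06 ]
```

View pics/crop1.png

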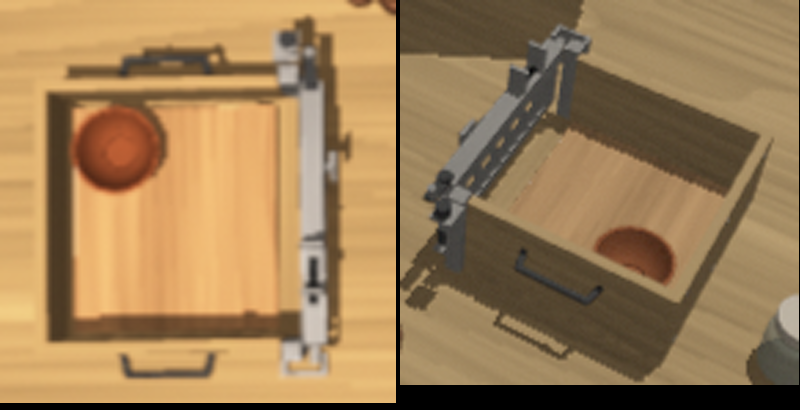

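Run:
```python
from h import *
C={n:dict(np.load(n+"0.npz")) for n in("scene","top")}
T=lambda x,y:(150+(x+.5)/3.6-.5,150+(y+.5)/3.6-.5); S=lambda x,y:(250+(x-400+.5)/2.75-.5,150+(y+.5)/2.75-.5)
t,s=C["top"],C["scene"]
for k,(x,y) in dict(pp=(38,82),mp=(38,343),ipp=(48,93),imp=(48,340)).items(): print(k,onplane(t,*T(x,y),.12).round(4))
for k,(x,y) in dict(rail_in_hi=(302,100),rail_out_hi=(324,100),rail_in_lo=(302,335),rail_out_lo=(326,335),post_hi=(287,32),post_hi2=(300,32)).items(): print(k,onplane(t,*T(x,y),.128).round(4))
for k,(x,y) in dict(mp=(772,137),pp=(674,301)).items(): print("sc",k,onplane(s,*S(x,y),.12).round(4))
print("bowl",onplane(t,*T(117,148),.066))
# edges: intensity profiles in native px for the crate
from numpy import round
g=cv2.cvtColor(t["color"],cv2.COLOR_RGB2GRAY)
hs=cv2.cvtColor(t["color"],cv2.COLOR_RGB2HSV)
m=((hs[...,1]<45)&(hs[...,2]>90)).astype(np.uint8); sub=np.zeros_like(m); sub[155:258,224:246]=m[155:258,224:246]
for v in range(170,250,4): print(v,np.flatnonzero(sub[v]),end=" ")
pts=np.argwhere(sub[175:240])[:,::-1]+[0,175]
print(); r=cv2.fitLine(pts.astype(np.float32),cv2.DIST_HUBER,0,.01,.01).ravel(); print(r)
a=onplane(t,*(r[2:]-30*r[:2]),.128);b=onplane(t,*(r[2:]+30*r[:2]),.128); print(a,b,np.degrees(np.arctan2(*(a-b)[1::-1])))
```

```text
pp [0.6822 0.3894 0.12  ]
mp [0.4223 0.389  0.12  ]
ipp [0.6709 0.3794 0.12  ]
imp [0.4251 0.3791 0.12  ]
rail_in_hi [0.659  0.1248 0.128 ]
rail_out_hi [0.6587 0.1029 0.128 ]
rail_in_lo [0.4265 0.1274 0.128 ]
rail_out_lo [0.4261 0.1038 0.128 ]
post_hi [0.7275 0.139  0.128 ]
post_hi2 [0.7273 0.126  0.128 ]
sc mp [0.4155 0.3933 0.12  ]
sc pp [0.6807 0.3893 0.12  ]
bowl [0.61920633 0.31939113 0.066     ]
170 [228 229 230 231 232] 174 [232 233 234 235 236 237 238 239] 178 [234 235 236 237 238 239] 182 [234 235 236 237 238 239] 186 [234 235 236 237 238 239] 190 [234 235 236 237 238 239] 194 [234 235 236 237 238 239 241 242] 198 [234 235 236 237 238 239] 202 [234 235 236 237 238 239] 206 [234 235 236 237 238 239] 210 [234 235 236 237 238 239] 214 [234 235 236 237 238 239] 218 [234 235 236 237 238 239] 222 [234 235 238 239] 226 [234 235 238 239 240] 230 [234 235 236 237 238 239] 234 [234 235 236 237 238 239 240] 238 [234 235 236 237 238 239 240] 242 [234 235 236 237 238 239 240] 246 [229 230 231 232 233 234 236 237 238] 
[8.0209868e-03 9.9996781e-01 2.3690427e+02 2.0557829e+02]
[0.66544535 0.11346988 0.128     ] [0.45138081 0.11426647 0.128     ] -0.21321213128186248
```

Run:
```python
from h import *
C={n:dict(np.load(n+"0.npz")) for n in("scene","top")}
f=8
def cr(n,u,v,w,h): return cv2.resize(C[n]["color"][v:v+h,u:u+w],None,fx=f,fy=f,interpolation=cv2.INTER_CUBIC)
im=np.zeros((600,800,3),np.uint8)
im[:200,:600]=cr("top",315,200,75,25)
im[208:208+360,:560]=cr("scene",150,130,70,45)
im[208:208+360,568:568+232]=cr("scene",268,160,29,45)
cv2.imwrite("pics/crop2.png",im[:,:,::-1])
```

```text
(no output)
```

View pics/crop2.png

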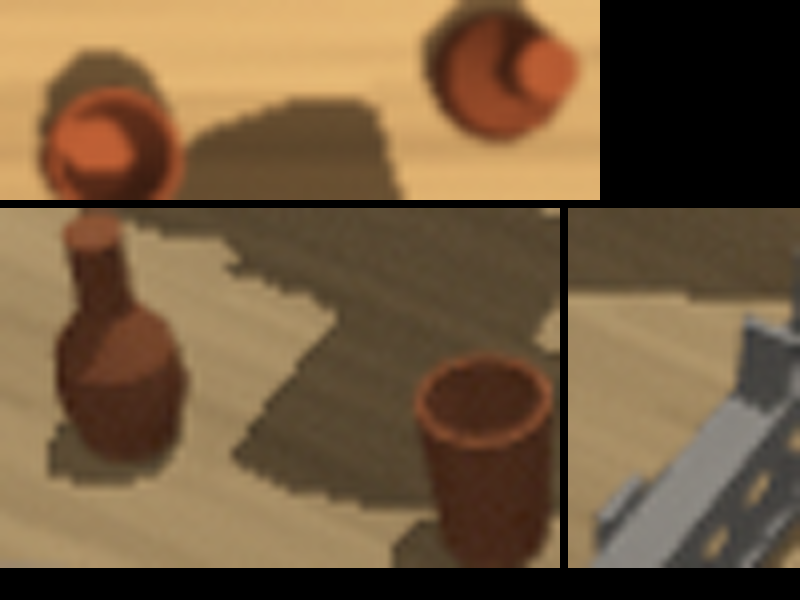

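Run:
```python
from h import *
C={n:dict(np.load(n+"0.npz")) for n in("scene","top")}
t,s=C["top"],C["scene"]
P=lambda u,v,x,y:(u+(x+.5)/8-.5,v+(y+.5)/8-.5)
print("tum",onplane(t,*P(315,200,113,156),.085),onplane(s,*P(150,130,485,194),.085))
print("vase lip",onplane(t,*P(315,200,546,69),.122),onplane(s,*P(150,130,94,24),.122))
print("vase belly",onplane(t,*P(315,200,500,75),.03))
print("pad top mid",onplane(s,*P(268,160,620-568,505-208),.125))
print("fixed plate outer corner",onplane(s,*P(268,160,750-568,315-208),.163))
im=np.hstack([cv2.resize(s["color"][150:185,282:327],None,fx=9,fy=9,interpolation=cv2.INTER_CUBIC),cv2.resize(t["color"][215:250,222:262],None,fx=9,fy=9,interpolation=cv2.INTER_CUBIC)])
cv2.imwrite("pics/crop3.png",im[:,:,::-1]); print(im.shape)
```

```text
tum [ 0.50565505 -0.21827924  0.085     ] [ 0.50363878 -0.21632253  0.085     ]
vase lip [ 0.54078673 -0.40691157  0.122     ] [ 0.53747941 -0.40572892  0.122     ]
vase belly [ 0.54198601 -0.41000629  0.03      ]
pad top mid [0.59390598 0.09835035 0.125     ]
fixed plate outer corner [0.5099029 0.1066016 0.163    ]
(315, 765, 3)
```

View pics/crop3.png

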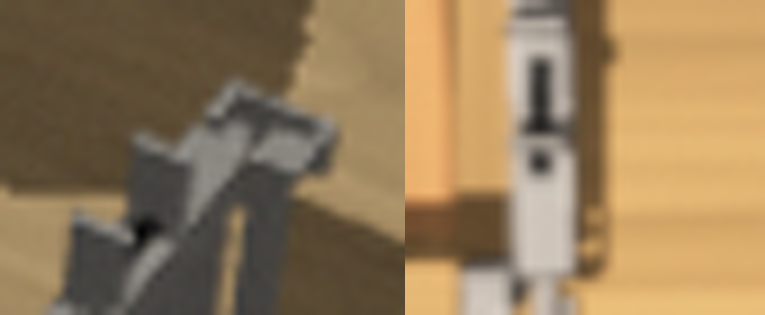

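Run:
```python
from h import *
s=dict(np.load("scene0.npz"));t=dict(np.load("top0.npz"))
P=lambda x,y:(282+(x+.5)/9-.5,150+(y+.5)/9-.5)
for p in((75,213),(130,240),(135,135),(190,160)): print(onplane(s,*P(*p),.163).round(4))
print("tum,vase tcp deltas in tool axes:")
st=bot.read_state();R=st["tcp_rot"];p=st["position"]; print(p,R.round(4))
```

```text
[0.5117 0.1061 0.163 ]
[0.5133 0.1287 0.163 ]
[0.4653 0.1048 0.163 ]
[0.4663 0.1274 0.163 ]
tum,vase tcp deltas in tool axes:
[ 0.23099913 -0.58003429  0.22166793] [[ 9.291e-01  3.698e-01 -4.000e-04]
 [ 3.698e-01 -9.291e-01  1.900e-03]
 [ 3.000e-04 -2.000e-03 -1.000e+00]]
```

The plates stand at x≈.509 and .463, y≈.117. The lock pad is at x≈.592, and the crate centre is near (.546,.255) with yaw ≈0. Next I pick the tumbler.

Units first: shifts go in shares of 0.8 m and turns go in shares of pi rad. So 0.389 m is 0.4863, -0.237 m is -0.2963, -68.3 degrees is -0.3794.

>>> shift_gripper(moves="0.4863,-0.2963,0.0625,0,0,-0.3794,1 | 0.4863,-0.2963,0.0625,0,0,-0.3794,1 | 0.4863,-0.2963,0.0625,0,0,-0.3794,1 | 0.4863,-0.2963,0.0625,0,0,-0.3794,1 | 0.4863,-0.2963,0.0625,0,0,-0.3794,1 | 0.4863,-0.2963,0.0625,0,0,-0.3794,1 | 0.4863,-0.2963,0.0625,0,0,-0.3794,1 | 0.4863,-0.2963,0.0625,0,0,-0.3794,1 | 0.4863,-0.2963,0.0625,0,0,-0.3794,1 | 0.4863,-0.2963,0.0625,0,0,-0.3794,1 | 0.4863,-0.2963,0.0625,0,0,-0.3794,1 | 0.4863,-0.2963,0.0625,0,0,-0.3794,1 | 0.4863,-0.2963,0.1,0,0,-0.3794,1 | 0.4863,-0.2963,0.1,0,0,-0.3794,1")

```text
time_s: 1.5
position: [0.502, -0.2171, 0.1403]
tcp_rot: [[0.003, 1.0, -0.006], [1.0, -0.003, 0.003], [0.003, -0.006, -1.0]]
force: [-0.9, 0.6, -0.6]
opening: 0.998
grasp_force: 0.0
```

Converted, 0.095 m is 0.1188, 0.002 m is 0.0025.

>>> shift_gripper(moves="0,0.0025,0.0375,0,0,0,1 | 0,0.0025,0.075,0,0,0,1 | 0,0.0025,0.1063,0,0,0,1 | 0,0.0025,0.1188,0,0,0,1 | 0,0.0025,0.1188,0,0,0,1 | 0,0.0025,0.1188,0,0,0,0.3 | 0,0.0025,0.1188,0,0,0,0.3 | 0,0.0025,0.1188,0,0,0,0.3 | 0,0.0025,0.1188,0,0,0,0.3 | 0,0.0025,0.1188,0,0,0,0.3 | 0,0.0025,0.1188,0,0,0,0.3")

```text
time_s: 2.6
position: [0.5068, -0.2166, 0.0481]
tcp_rot: [[-0.0, 1.0, -0.0], [1.0, 0.0, -0.0], [-0.0, -0.0, -1.0]]
force: [-1.7, -0.0, 5.3]
opening: 0.675
grasp_force: 30.2
```

Converted, 0.491 m is 0.6138, -0.197 m is -0.2463.

>>> shift_gripper(moves="0,0,-0.025,0,0,0,0.3 | 0,0,-0.0625,0,0,0,0.3 | 0,0,-0.1125,0,0,0,0.3 | 0.0375,0,-0.1625,0,0,0,0.3 | 0.075,0,-0.2063,0,0,0,0.3 | 0.1188,0,-0.2375,0,0,0,0.3 | 0.1688,-0.0063,-0.2463,0,0,0,0.3 | 0.2188,-0.0125,-0.2463,0,0,0,0.3 | 0.2688,-0.0188,-0.2463,0,0,0,0.3 | 0.3188,-0.025,-0.2463,0,0,0,0.3 | 0.3688,-0.025,-0.2463,0,0,0,0.3 | 0.4188,-0.025,-0.2463,0,0,0,0.3 | 0.4688,-0.025,-0.2463,0,0,0,0.3 | 0.5188,-0.025,-0.2463,0,0,0,0.3 | 0.5625,-0.025,-0.2463,0,0,0,0.3 | 0.5938,-0.025,-0.2463,0,0,0,0.3 | 0.61,-0.025,-0.2463,0,0,0,0.3 | 0.6138,-0.025,-0.2463,0,0,0,0.3 | 0.6138,-0.025,-0.2463,0,0,0,0.3 | 0.6138,-0.025,-0.2463,0,0,0,0.3")

```text
time_s: 4.6
position: [0.4868, 0.2732, 0.2443]
tcp_rot: [[0.001, 1.0, -0.001], [1.0, -0.001, -0.001], [-0.001, -0.001, -1.0]]
force: [0.3, -0.9, -1.4]
opening: 0.678
grasp_force: 30.0
```

```bash
python3 -c "
from rig import bot;print(bot.read_state()['joint_positions'])"
```

```text
[ 1.78464340e+01  2.36232694e+01  9.02995891e+01 -3.49333941e-02
  6.61276893e+01  1.79196953e+01]
```

>>> shift_gripper(moves="0,0,0.0375,0,0,0,0.3 | 0,0,0.0875,0,0,0,0.3 | 0,0,0.1375,0,0,0,0.3 | 0,0,0.175,0,0,0,0.3 | 0,0,0.1938,0,0,0,0.3 | 0,0,0.2038,0,0,0,0.3 | 0,0,0.2088,0,0,0,0.3 | 0,0,0.2125,0,0,0,0.3 | 0,0,0.2138,0,0,0,0.3 | 0,0,0.2138,0,0,0,0.3")

```text
time_s: 5.6
position: [0.4874, 0.2745, 0.0743]
tcp_rot: [[-0.0, 1.0, 0.002], [1.0, 0.0, 0.0], [0.0, 0.002, -1.0]]
force: [-0.1, 0.2, -1.9]
opening: 0.678
grasp_force: 30.0
```

Converted, 0.002 m is 0.0025, 0.001 m is 0.0013.

>>> shift_gripper(moves="0,0,0.0013,0,0,0,0.3 | 0,0,0.0025,0,0,0,0.3 | 0,0,0.0025,0,0,0,0.3")

```text
time_s: 5.9
position: [0.4872, 0.2746, 0.0722]
tcp_rot: [[-0.0, 1.0, 0.001], [1.0, 0.0, 0.0], [0.0, 0.001, -1.0]]
force: [-0.8, -0.2, 0.4]
opening: 0.676
grasp_force: 30.1
```

>>> shift_gripper(moves="0,0,0,0,0,0,0.72 | 0,0,0,0,0,0,0.76 | 0,0,0,0,0,0,0.82 | 0,0,0,0,0,0,0.82")

```text
time_s: 6.3
position: [0.4869, 0.2744, 0.0715]
tcp_rot: [[-0.0, 1.0, 0.0], [1.0, 0.0, 0.0], [0.0, 0.0, -1.0]]
force: [0.6, -0.9, -0.5]
opening: 0.799
grasp_force: 0.0
```

Converted, -0.681 m is -0.8513, 0.052 m is 0.065.

>>> shift_gripper(moves="0,0,-0.0375,0,0,0,0.82 | 0,0,-0.1,0,0,0,0.82 | 0,0,-0.1625,0,0,0,0.9 | -0.0625,0,-0.2,0,0,0,1 | -0.125,0,-0.2,0,0,0,1 | -0.1875,0.0125,-0.2,0,0,0,1 | -0.25,0.025,-0.2,0,0,0,1 | -0.3125,0.0375,-0.2,0,0,0,1 | -0.375,0.05,-0.2,0,0,0,1 | -0.4375,0.0625,-0.2,0,0,0,1 | -0.5,0.065,-0.2,0,0,0,1 | -0.5625,0.065,-0.1875,0,0,0,1 | -0.625,0.065,-0.175,0,0,0,1 | -0.6875,0.065,-0.15,0,0,0,1 | -0.75,0.065,-0.125,0,0,0,1 | -0.8,0.065,-0.1125,0,0,0,1 | -0.8375,0.065,-0.1125,0,0,0,1 | -0.8513,0.065,-0.1125,0,0,0,1 | -0.8513,0.065,-0.1125,0,0,0,1 | -0.8513,0.065,-0.1125,0,0,0,1")

```text
time_s: 8.3
position: [0.5388, -0.4053, 0.1614]
tcp_rot: [[-0.0, 1.0, -0.001], [1.0, 0.0, 0.002], [0.002, -0.001, -1.0]]
force: [-0.1, 0.2, 0.2]
opening: 0.998
grasp_force: 0.0
```

Converted, 0.082 m is 0.1025, 0.08 m is 0.1.

>>> shift_gripper(moves="-0.0013,0,0.0375,0,0,0,1 | -0.0013,0,0.075,0,0,0,0.8 | -0.0013,0,0.1,0,0,0,0.6 | -0.0013,0,0.1025,0,0,0,0.5 | -0.0013,0,0.1025,0,0,0,0.4 | -0.0013,0,0.1025,0,0,0,0.1 | -0.0013,0,0.1025,0,0,0,0.1 | -0.0013,0,0.1025,0,0,0,0.1 | -0.0013,0,0.1025,0,0,0,0.1 | -0.0013,0,0.1025,0,0,0,0.1 | -0.0013,0,0.1025,0,0,0,0.1 | -0.0013,0,0.1025,0,0,0,0.1")

```text
time_s: 9.5
position: [0.5389, -0.4078, 0.08]
tcp_rot: [[0.0, 1.0, 0.0], [1.0, -0.0, -0.0], [-0.0, 0.0, -1.0]]
force: [-1.5, 0.3, 3.0]
opening: 0.296
grasp_force: 30.0
```

Converted, 0.62 m is 0.775, 0.066 m is 0.0825.

>>> shift_gripper(moves="0,0,-0.025,0,0,0,0.1 | 0,0,-0.0625,0,0,0,0.1 | 0.025,0,-0.1125,0,0,0,0.1 | 0.0625,0.0063,-0.1625,0,0,0,0.1 | 0.1125,0.0125,-0.2063,0,0,0,0.1 | 0.1625,0.025,-0.2375,0,0,0,0.1 | 0.2125,0.0375,-0.25,0,0,0,0.1 | 0.2625,0.05,-0.25,0,0,0,0.1 | 0.3125,0.0625,-0.25,0,0,0,0.1 | 0.3625,0.075,-0.25,0,0,0,0.1 | 0.4125,0.0825,-0.25,0,0,0,0.1 | 0.4625,0.0825,-0.25,0,0,0,0.1 | 0.5125,0.0825,-0.25,0,0,0,0.1 | 0.5625,0.0825,-0.25,0,0,0,0.1 | 0.6125,0.0825,-0.25,0,0,0,0.1 | 0.6625,0.0825,-0.25,0,0,0,0.1 | 0.7125,0.0825,-0.25,0,0,0,0.1 | 0.75,0.0825,-0.25,0,0,0,0.1 | 0.7713,0.0825,-0.25,0,0,0,0.1 | 0.775,0.0825,-0.25,0,0,0,0.1")

```text
time_s: 11.5
position: [0.6041, 0.2141, 0.2784]
tcp_rot: [[-0.003, 1.0, -0.002], [1.0, 0.003, -0.0], [-0.0, -0.002, -1.0]]
force: [0.4, -0.7, -2.4]
opening: 0.297
grasp_force: 30.0
```

>>> shift_gripper(moves="0,0,0.0375,0,0,0,0.1 | 0,0,0.0875,0,0,0,0.1 | 0,0,0.1375,0,0,0,0.1 | 0,0,0.175,0,0,0,0.1 | 0,0,0.1963,0,0,0,0.1 | 0,0,0.2075,0,0,0,0.1 | 0,0,0.2138,0,0,0,0.1 | 0,0,0.2163,0,0,0,0.1 | 0,0,0.2175,0,0,0,0.1 | 0,0,0.2175,0,0,0,0.1")

```text
time_s: 12.5
position: [0.6056, 0.2124, 0.1066]
tcp_rot: [[-0.0, 1.0, 0.002], [1.0, 0.0, 0.0], [0.0, 0.002, -1.0]]
force: [-0.7, 0.1, -3.0]
opening: 0.295
grasp_force: 30.0
```

Converted, 0.0025 m is 0.0031, 0.0015 m is 0.0019.

>>> shift_gripper(moves="0,0,0.0019,0,0,0,0.1 | 0,0,0.0031,0,0,0,0.1 | 0,0,0.0031,0,0,0,0.1")

```text
time_s: 12.8
position: [0.6053, 0.2126, 0.104]
tcp_rot: [[-0.0, 1.0, 0.001], [1.0, 0.0, 0.0], [0.0, 0.001, -1.0]]
force: [-0.2, 0.3, 0.7]
opening: 0.298
grasp_force: 30.0
```

>>> shift_gripper(moves="0,0,0.0006,0,0,0,0.1 | 0,0,0.0006,0,0,0,0.1")

```text
time_s: 13.0
position: [0.6053, 0.2126, 0.1039]
tcp_rot: [[-0.0, 1.0, 0.001], [1.0, 0.0, 0.0], [0.0, 0.001, -1.0]]
force: [-1.7, -0.3, 4.4]
opening: 0.297
grasp_force: 30.0
```

Converted, -0.102 m is -0.1275, -0.014 m is -0.0175, 90 degrees is 0.5.

>>> shift_gripper(moves="0,0,0,0,0,0,0.4 | 0,0,0,0,0,0,0.55 | 0,0,0,0,0,0,0.65 | 0,0,-0.0375,0,0,0,0.65 | 0,0,-0.0875,0,0,0,0.8 | 0,0,-0.125,0,0,0.0444,1 | -0.05,0,-0.125,0,0,0.0889,1 | -0.1,-0.0125,-0.125,0,0,0.1333,1 | -0.1275,-0.0175,-0.125,0,0,0.1778,1 | -0.1275,-0.0175,-0.125,0,0,0.2222,1 | -0.1275,-0.0175,-0.125,0,0,0.2667,1 | -0.1275,-0.0175,-0.125,0,0,0.3111,1 | -0.1275,-0.0175,-0.125,0,0,0.3556,1 | -0.1275,-0.0175,-0.125,0,0,0.4,1 | -0.1275,-0.0175,-0.125,0,0,0.4444,1 | -0.1275,-0.0175,-0.125,0,0,0.4778,1 | -0.1275,-0.0175,-0.125,0,0,0.5,1 | -0.1275,-0.0175,-0.125,0,0,0.5,1 | -0.1275,-0.0175,-0.125,0,0,0.5,1")

```text
time_s: 14.9
position: [0.5909, 0.1104, 0.2024]
tcp_rot: [[1.0, 0.002, -0.0], [0.002, -1.0, -0.0], [-0.0, 0.0, -1.0]]
force: [0.6, -0.8, -0.5]
opening: 1.0
grasp_force: 0.0
```

Run:
```python
from h import *
a=[]
for n in("scene","top"):
    c=bot.capture(n); np.savez(f"{n}1.npz",color=c["color"],K=c["K"],view=c["view"])
    a.append(cv2.resize(c["color"][130:290,230:390] if n=="scene" else c["color"][130:290,130:290],(400,400),interpolation=cv2.INTER_CUBIC))
cv2.imwrite("pics/s1.png",np.hstack(a)[:,:,::-1])
```

```text
(no output)
```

View pics/s1.png

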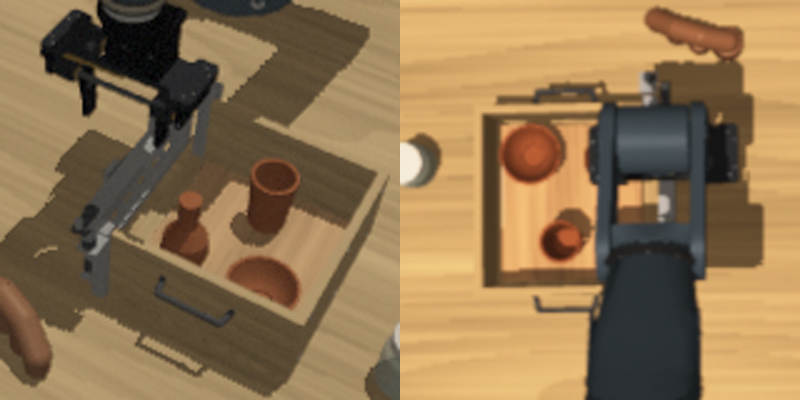

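Converted, 0.104 m is 0.13, -0.002 m is -0.0025.

>>> shift_gripper(moves="0,-0.0013,0.05,0,0,0,1 | 0,-0.0025,0.1,0,0,0,1 | 0,-0.0025,0.125,0,0,0,1 | 0,-0.0025,0.13,0,0,0,0.8 | 0,-0.0025,0.13,0,0,0,0.6 | 0,-0.0025,0.13,0,0,0,0.5 | 0,-0.0025,0.13,0,0,0,0.4 | 0,-0.0025,0.13,0,0,0,0.35 | 0,-0.0025,0.13,0,0,0,0.2 | 0,-0.0025,0.13,0,0,0,0.2 | 0,-0.0025,0.13,0,0,0,0.2 | 0,-0.0025,0.13,0,0,0,0.2")

```text
time_s: 16.2
position: [0.591, 0.114, 0.099]
tcp_rot: [[1.0, -0.001, 0.001], [-0.001, -1.0, 0.003], [0.001, -0.003, -1.0]]
force: [-0.1, 4.5, 3.4]
opening: 0.301
grasp_force: 30.0
```

Converted, -0.105 m is -0.1313, -0.097 m is -0.1213, -90 degrees is -0.5.

>>> shift_gripper(moves="0,0,0,0,0,0,0.6 | 0,0,0,0,0,0,0.8 | 0,0,-0.05,0,0,0,0.9 | 0,0,-0.1,0,0,-0.0278,1 | -0.0375,0,-0.1313,0,0,-0.0722,1 | -0.075,0,-0.1313,0,0,-0.1167,1 | -0.1125,-0.0038,-0.1313,0,0,-0.1611,1 | -0.1213,-0.0038,-0.1313,0,0,-0.2056,1 | -0.1213,-0.0038,-0.1313,0,0,-0.25,1 | -0.1213,-0.0038,-0.1313,0,0,-0.2944,1 | -0.1213,-0.0038,-0.1313,0,0,-0.3389,1 | -0.1213,-0.0038,-0.1313,0,0,-0.3833,1 | -0.1213,-0.0038,-0.1313,0,0,-0.4278,1 | -0.1213,-0.0038,-0.1313,0,0,-0.4722,1 | -0.1213,-0.0038,-0.1313,0,0,-0.5,1 | -0.1213,-0.0038,-0.1313,0,0,-0.5,1 | -0.1213,-0.0038,-0.1313,0,0,-0.5,1")

```text
time_s: 17.9
position: [0.4938, 0.1152, 0.2034]
tcp_rot: [[0.002, 1.0, -0.0], [1.0, -0.002, -0.0], [-0.0, -0.0, -1.0]]
force: [0.8, -0.4, -0.7]
opening: 1.001
grasp_force: 0.0
```

Run:
```python
from h import *
c=bot.capture("scene");np.savez("scene2.npz",color=c["color"],K=c["K"],view=c["view"])
cv2.imwrite("pics/s2.png",cv2.resize(c["color"][130:250,240:360],(600,600),interpolation=cv2.INTER_CUBIC)[:,:,::-1])
```

```text
(no output)
```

View pics/s2.png

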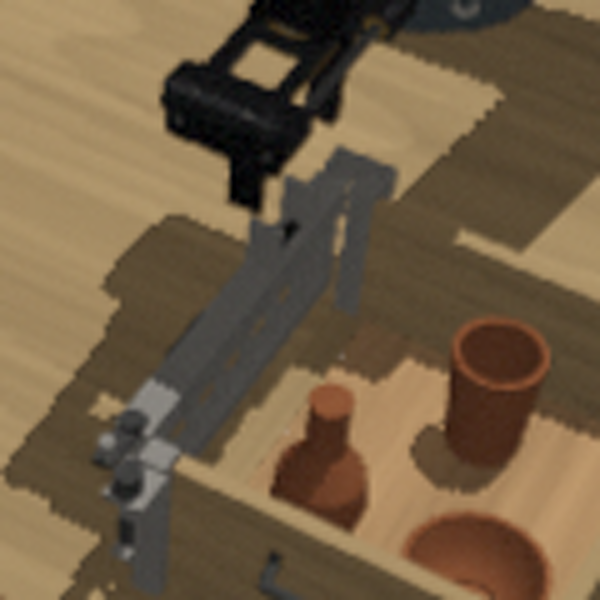

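Both pieces stand and the pad no longer protrudes, with the plates at about (265,245) and (295,200). The fingers straddle them, so I go down and squeeze.

Converted, 0.068 m is 0.085, 0.066 m is 0.0825.

>>> shift_gripper(moves="0,0,0.0375,0,0,0,1 | 0,0,0.0688,0,0,0,1 | 0,0,0.0825,0,0,0,1 | 0,0,0.085,0,0,0,1 | 0,0,0.085,0,0,0,0.7 | 0,0,0.085,0,0,0,0.6 | 0,0,0.085,0,0,0,0.5 | 0,0,0.085,0,0,0,0.3 | 0,0,0.085,0,0,0,0.2 | 0,0,0.085,0,0,0,0.2 | 0,0,0.085,0,0,0,0.2")

```text
time_s: 19.05
position: [0.4947, 0.1155, 0.1357]
tcp_rot: [[-0.0, 1.0, 0.003], [1.0, 0.0, 0.0], [0.0, 0.003, -1.0]]
force: [4.4, 0.0, -5.5]
opening: 0.446
grasp_force: 9.1
```

Converted, 0.002 m is 0.0025, 0.001 m is 0.0013.

>>> shift_gripper(moves="0,0.0013,0,0,0,0,0.2 | 0,0.0025,0,0,0,0,0.2 | 0,0.0025,0,0,0,0,0.2 | 0,0.0025,0,0,0,0,0.2")

```text
time_s: 19.45
position: [0.4959, 0.1155, 0.1357]
tcp_rot: [[-0.0, 1.0, 0.0], [1.0, 0.0, 0.0], [0.0, 0.0, -1.0]]
force: [-1.7, 0.9, 3.0]
opening: 0.422
grasp_force: 30.0
```

Converted, -0.0279 m is -0.0349, 0.0022 m is 0.0028, -9 degrees is -0.05.

>>> shift_gripper(moves="-0.0059,0.0001,0,0,0,-0.0083,0.2 | -0.0116,0.0003,0,0,0,-0.0167,0.2 | -0.0175,0.0008,0,0,0,-0.025,0.2 | -0.0234,0.0013,0,0,0,-0.0333,0.2 | -0.0291,0.0019,0,0,0,-0.0417,0.2 | -0.0349,0.0028,0,0,0,-0.05,0.2 | -0.0349,0.0028,0,0,0,-0.05,0.2")

```text
time_s: 20.15
position: [0.4982, 0.0874, 0.1357]
tcp_rot: [[-0.156, 0.988, 0.0], [0.988, 0.156, 0.0], [0.0, 0.0, -1.0]]
force: [-2.4, 3.1, 2.0]
opening: 0.419
grasp_force: 30.0
```

Converted, -0.0892 m is -0.1115, -0.081 m is -0.1013, -30 degrees is -0.1667.

>>> shift_gripper(moves="-0.0116,0.0003,0,0,0,-0.0167,0.2 | -0.0234,0.0013,0,0,0,-0.0333,0.2 | -0.0349,0.0028,0,0,0,-0.05,0.2 | -0.0464,0.0049,0,0,0,-0.0667,0.2 | -0.0578,0.0076,0,0,0,-0.0833,0.2 | -0.069,0.0109,0,0,0,-0.1,0.2 | -0.08,0.0149,0,0,0,-0.1167,0.2 | -0.0908,0.0193,0,0,0,-0.1333,0.2 | -0.1013,0.0244,0,0,0,-0.15,0.2 | -0.1115,0.0299,0,0,0,-0.1667,0.2 | -0.1115,0.0299,0,0,0,-0.1667,0.2")

```text
time_s: 21.25
position: [0.5361, 0.0029, 0.1357]
tcp_rot: [[-0.629, 0.777, 0.0], [0.777, 0.629, 0.0], [0.0, 0.0, -1.0]]
force: [-2.4, 2.6, 5.7]
opening: 0.419
grasp_force: 30.0
```

Run:
```python
from h import *
for n in("scene","top"):
    c=bot.capture(n)
    if n=="scene":cv2.imwrite("pics/s3.png",cv2.resize(c["color"][120:280,220:380],(600,600),interpolation=cv2.INTER_CUBIC)[:,:,::-1])
```

```text
(no output)
```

View pics/s3.png

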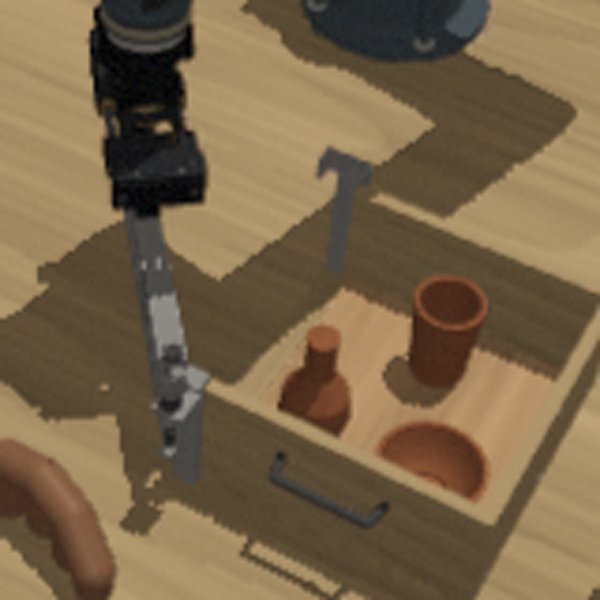

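The gate swings with the hand and all three wares are standing. I continue past the detent to square.

Converted, -0.1407 m is -0.1759, -0.1327 m is -0.1659, -52 degrees is -0.2889.

>>> shift_gripper(moves="-0.0156,0.0005,0,0,0,-0.0222,0.2 | -0.031,0.0021,0,0,0,-0.0444,0.2 | -0.0464,0.0049,0,0,0,-0.0667,0.2 | -0.0615,0.0086,0,0,0,-0.0889,0.2 | -0.0764,0.0135,0,0,0,-0.1111,0.2 | -0.0908,0.0193,0,0,0,-0.1333,0.2 | -0.1048,0.0261,0,0,0,-0.1556,0.2 | -0.1183,0.0339,0,0,0,-0.1778,0.2 | -0.1311,0.0426,0,0,0,-0.2,0.2 | -0.1434,0.0523,0,0,0,-0.2222,0.2 | -0.155,0.0626,0,0,0,-0.2444,0.2 | -0.1659,0.0739,0,0,0,-0.2667,0.2 | -0.1759,0.0858,0,0,0,-0.2889,0.2 | -0.1759,0.0858,0,0,0,-0.2889,0.2 | -0.1759,0.0858,0,0,0,-0.2889,0.2")

```text
time_s: 22.85
position: [0.6768, -0.0626, 0.1358]
tcp_rot: [[-1.0, -0.015, -0.001], [-0.015, 1.0, -0.0], [0.001, -0.0, -1.0]]
force: [-2.9, -0.4, 4.1]
opening: 0.419
grasp_force: 30.0
```

Run:
```python
from h import *
a=[]
for n in("scene","top"):
    c=bot.capture(n); a.append(cv2.resize(c["color"][110:290,210:390] if n=="scene" else c["color"][120:300,150:330],(400,400),interpolation=cv2.INTER_CUBIC))
cv2.imwrite("pics/s4.png",np.hstack(a)[:,:,::-1])
```

```text
(no output)
```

View pics/s4.png

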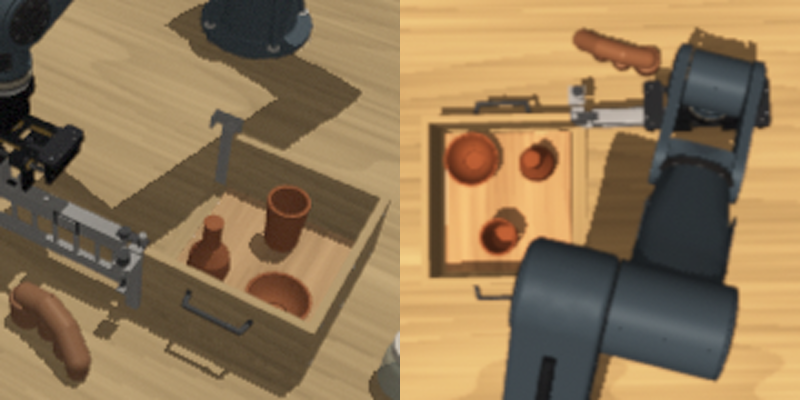

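The gate is square to the crate and held in the hand. The wares stand on the board with the bowl in place, and the arch is untouched.

```bash
python3 -c "
from rig import bot;s=bot.read_state();print(s['time_s'],s['opening'],s['grasp_force'],s['force']);print(bot.hand_in())"
```

```text
22.95 0.4189127915141842 30.001174402423203 [-2.59287694  1.21473538  4.58560885]
the job is handed in; nothing more can be done
None
```

I handed the job in at about 23 s. The tumbler and vase stand on the board beside the bowl, the lock pad is in, the bolt is drawn, and the arm still holds the gate about square to the crate.

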